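# Rack the sunflower panel

## Robot

A 6-joint arm with a two-finger parallel gripper is mounted at the origin on the work surface. World frame = base frame: x ahead of the robot, y to its left, z up, the work surface at z = 0. Lengths are in m, angles in rad, forces in N, time in s.
With the tool pointing down it reaches from about 0.35 to 0.775 m from the base axis. Payload 5.5 kg.
Tool frame: the origin (TCP) lies midway between the tips of the shut fingers; the grasp point (between the pads) lies 19 mm behind it; z points along the fingers, y is the line along which they close (so a half turn about z gives the same grasp; the last joint's range is limited). The gripper opens to 85 mm and grips with 20 to 120 N. Pads are 22 mm wide; open, the fingers measure 114 mm over their backs; the gripper's body (76 mm by 85 mm) begins 54 mm behind the grasp point. The pads swing forward as they close: fully open they stand 13 mm farther back than shut.
Start: joints at [-1.426, 0.313, 0.046, 1.304, 0, 1.431], TCP at [0.162, -0.552, 0.231] pointing down, gripper open.
Joint ranges: [-2.76, 2.76], [-0.86, 1.69], [-1.03, 1.26], [-2.2, 2.34], [-1.47, 1.5], [-3.14, 3.14]. Speed limits (rad/s): [2.57, 2.57, 3.14, 3.14, 3.14, 3.14].

## Interface

Orientations are given as a unit quaternion [w, x, y, z].
In Python, from workcell import env gives the robot as it stands. The module is installed in compiled form; this text tells all that it offers.
- The arm moves only by the tool carry_out, never from a script. Its argument "series" is a list of rows, each an object with "delta_rot": the turn, a rotation vector about the world's x, y, z normalised to -1 to 1, where 1 is 0.1 rad, a list of three; "travel": the shift along the world's x, y, z normalised to -1 to 1, where 1 is 0.025 m, a list of three; "fingers": the closure, from -1 (fully open) to 1 (shut). In form: [{"delta_rot": [ax, ay, az], "travel": [tx, ty, tz], "fingers": fingers}, ...]. A call has 1 to 5 rows; each row shifts and turns the commanded pose from where the row before left it; what a row does not reach is not made up. A row lasts 1/8 s, in which the tool goes at most 62.5 mm and 10.7 degrees, less where a joint would pass 70% of its speed; a pose out of reach is approached as far as the arm can. A call with a number of a shift or a turn outside -1 to 1 is refused whole. A call with a gripper value outside its range is refused whole. The fingers move at their own pace and stop on an object; "squeeze" is the grip in N (left out, the last holds). Time passes only in rows, so rows that do not move let the fingers close. It gives the time, the measured TCP pose, the force, the opening and the grip force at its end, in the units of the state.
- env.get_state(): the state, without advancing time (a new reading comes with each control period).
- env.read_camera(name): name is "scene" or "top" or "wrist"; returns a dict with "color" (384x512x3 uint8, red, green, blue), "fx", "fy", "cx", "cy" (pixels), "world_from_camera" (4x4, takes a point from camera to world coordinates); the wrist camera has in their place "hand_eye" (4x4, takes a point from camera to tool coordinates, whose origin is the TCP and whose axes are the flange's). Camera axes: x right, y up, looking along -z (the intrinsics and any distortion apply to the point x, -y, -z); pixel columns grow to the right and rows downward; lengths in m; the calibration is good to about 2 mm. A picture is of the moment at which its call begins: read the wrist's pose just before it. There is no depth.
- env.hand_in(): hands the job in; it is judged then, once.
The state is a dict: "clock": time; "joint_pos": joint angles; "qvel": joint speeds; "tau": joint torques, N m; "tcp_pos": TCP position; "orientation": TCP orientation; "wrist_force": force on the tool from outside, world axes, zero at the start; "ft_torque": the same for the moment, N m; "finger_gap": finger opening in m; "grip_force": force on a finger pad.
Only numpy, scipy, OpenCV 4.12 (cv2) and the standard library are available. Lean on these libraries where they do the work, as an engineer would, in place of code of your own. Each camera call takes 0.05 s, during which the arm holds its last target. There are 200 camera calls.

## Task

Pick up the yellow-handled work board with the sunflower glass panel, keep it level, and slide it onto the yellow rail pair of the drying rack until it is fully home against the back stop. Then swing the rack's red-pegged keeper fully closed across the front, so the board cannot slide out, and let go. Leave the flux bottle, solder spool and iron stand where they are.

Things in the scene. Friction and masses are not known exactly. Their poses are not given: they have to be found in the camera images.
- board: Loose plywood board 150 x 150 x 6 mm, about 0.2 kg; a sunflower glass panel (110 mm square, raised 5 mm) is fixed on it. Origin: centre of the underside, z up; the +x edge enters the rack first. A straight yellow handle runs along -x from the edge (x -75 mm) to x -166 mm, 18 mm wide, from the underside to 28 mm above it. Starts flat on the bench.
- board_grip (a point): Best grip point in the yellow handle (fingers closing along the board's y): 150 mm behind the board's centre, 14 mm above its underside; there the gripper stays clear of the rack when the board is home. Axes as the board's.
- rack: Drying rack, fixed, 210 deep x 225 wide x 222 mm high, open front. Origin: centre of its footprint on the bench; +x points from the open front into the rack (boards slide that way), z up. Three like-shaped rail pairs: dark lowest (ledges at 30 mm, holds a green board), yellow between, dark top (ledges at 188 mm, empty, not to be used).
- yellow_mouth (a point): Front end of the yellow rails, midway between them, at ledge-top height (85 to 150 mm, varies). Axes as the rack's. Each rail is a C channel 160 mm long: ledge 18 mm wide, upper lip 20 mm above it, starting 20 mm behind the mouth and covering the board's outer 5 mm. Side guides 156 mm apart, flaring to about 170 mm over the first 20 mm. Back stop 160 mm behind the mouth.
- yellow_rails (a joint): Height setting of the yellow rail pair, m: ledge tops are 0.085 m plus this above the bench. Clamped (holds against some 60 N); it need not be moved.
- keeper (a joint): Keeper angle, rad: 45 mm crank on an upright pivot at the rack's front +y corner, with an 8 mm rod hanging before the rails and a red peg on top. 0 = closed at its stop, crank towards the rack's -y across the opening; it opens by way of the front to the outside (in rack axes it points along -sin q, -cos q). Starts open at 2.2 to 2.8; friction about 1 N at the peg, stays where left.
- keeper_peg (a point): Middle of the free length of the keeper's red peg: upright, 12 mm diameter, 34 mm long, its top about 259 mm above the bench, this point 242 mm. The crank lies 17 mm below this point. The peg can be pinched lightly from above and led round the pivot in an arc of 45 mm radius; it turns in the fingers.
- keeper_pivot (a point): Point on the keeper's vertical pivot axis, at the height of the peg point (242 mm); 92 mm in front of the rack's centre (-x) and 94 mm to its +y side.
- flux_bottle: Pink flux bottle, 52 mm diameter, 150 mm high; bystander. Origin: centre of its base.
- solder_spool: Yellow solder spool, 54 mm diameter, 36 mm high; bystander. Origin: centre of its base.
- iron_stand: Red soldering iron stand with sponge and steel spring holder, 75 x 110 mm, about 90 mm high; bystander. Origin: centre of its base.
- yellow_home (a point): Where the centre of the board's underside lies when it is home against the back stop: 85 mm along +x from yellow_mouth, at ledge-top height. Axes as the rack's.

How it is judged:
By the outcome, as a careful person would: the job done as asked, in the order asked, and still so for the second after the job is handed in, with the robot touching nothing.
It also fails if it takes over 64 s, if anything falls off the work surface, if the arm or the gripper's body presses on something with over 40 N, if the wrist force passes 120 N, or if a joint passes its speed limit or range.

## Working session

There is one attempt and no reset: what is moved stays moved. The work goes in short steps, Python scripts to look and compute and a tool call to move; the robot and the scene stay as the last step left them, time stands still between calls to the robot, and variables do not carry over. Pictures are saved under pics/ and viewed, at most 10 in all, crops included, and the job is handed in when it is done.

Besides the shell and the picture viewer there is one more tool, called after "Request:" as name([rows], argument=value, ...), one row to a line, values as JSON. carry_out: Moves the arm, as the interface text tells. Its arguments: {"type":"object","properties":{"series":{"type":"array","items":{"type":"object","properties":{"delta_rot":{"type":"array","items":{"type":"number"}},"travel":{"type":"array","items":{"type":"number"}},"fingers":{"type":"number"}}}},"squeeze":{"type":"number"}},"required":["series"]}

```bash
mkdir -p pics; python3 - <<'E'
from workcell import env
import cv2,numpy as np
s=env.get_state(); print(s['clock'],s['tcp_pos'],s['orientation'],s['finger_gap'])
for n in ("scene","top"):
    c=env.read_camera(n); print(n,c['fx'],c['fy'],c['cx'],c['cy'],[k for k in c]); print(np.round(c['world_from_camera'],4).tolist())
    cv2.imwrite(f'pics/{n}.png',cv2.resize(c['color'][:,:,::-1],None,fx=1.5625,fy=1.5625,interpolation=cv2.INTER_CUBIC))
    cv2.imwrite(f'{n}_raw.png',c['color'][:,:,::-1])
E
```

```text
0.0 [ 0.16145078 -0.55130803  0.23038491] [-9.41419326e-04  9.89882658e-01  1.41885295e-01 -1.63191234e-06] 0.08527521621292984
scene 481.86735275978697 481.86735275978697 260.61220736904215 189.3056856458921 ['color', 'fx', 'fy', 'cx', 'cy', 'world_from_camera']
[[0.5453, -0.7264, 0.4183, 1.0494], [0.8382, 0.4715, -0.274, -0.2764], [0.0017, 0.5001, 0.866, 1.2105], [0.0, 0.0, 0.0, 1.0]]
top 392.94437641278853 392.94437641278853 254.85026469770125 184.4456773965694 ['color', 'fx', 'fy', 'cx', 'cy', 'world_from_camera']
[[0.0177, 0.992, -0.125, 0.398], [-0.9996, 0.0148, -0.0245, 0.0463], [-0.0225, 0.1254, 0.9919, 1.0866], [0.0, 0.0, 0.0, 1.0]]
```

View pics/scene.png

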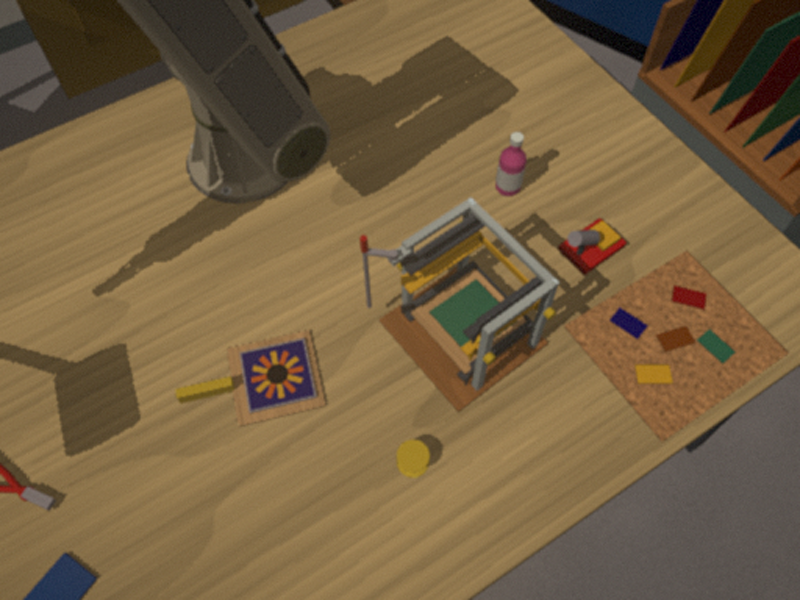

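View pics/top.png

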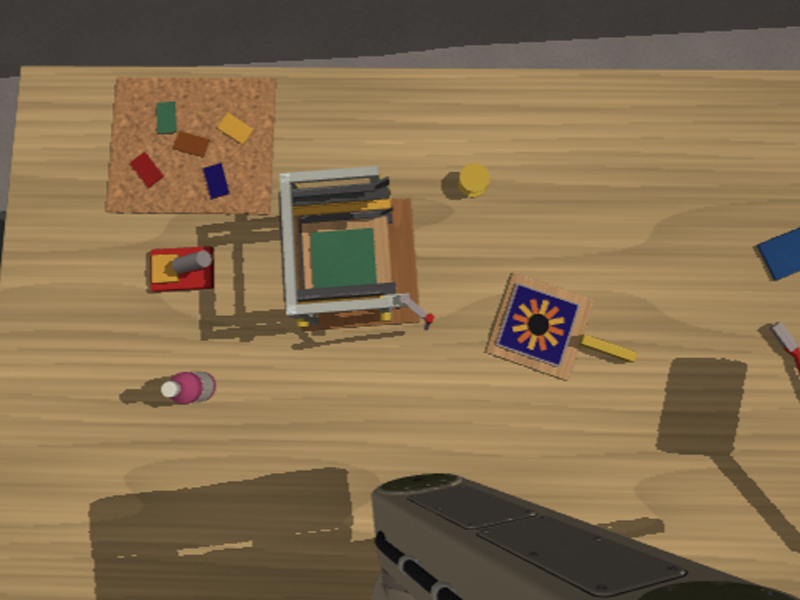

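The top view shows the rack opening towards -y (right in the picture), the board at about (540,325) with its handle to the lower right, and the keeper open at (430,320). I'll enlarge both areas.

```bash
python3 - <<'E'
import cv2
t=cv2.imread('top_raw.png');s=cv2.imread('scene_raw.png')
cv2.imwrite('pics/tc.png',cv2.resize(t[100:250,170:420],None,fx=3.2,fy=3.2,interpolation=cv2.INTER_CUBIC))
cv2.imwrite('pics/sc.png',cv2.resize(s[120:265,220:370],None,fx=4,fy=4,interpolation=cv2.INTER_CUBIC))
E
```

```text
(no output)
```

View pics/tc.png

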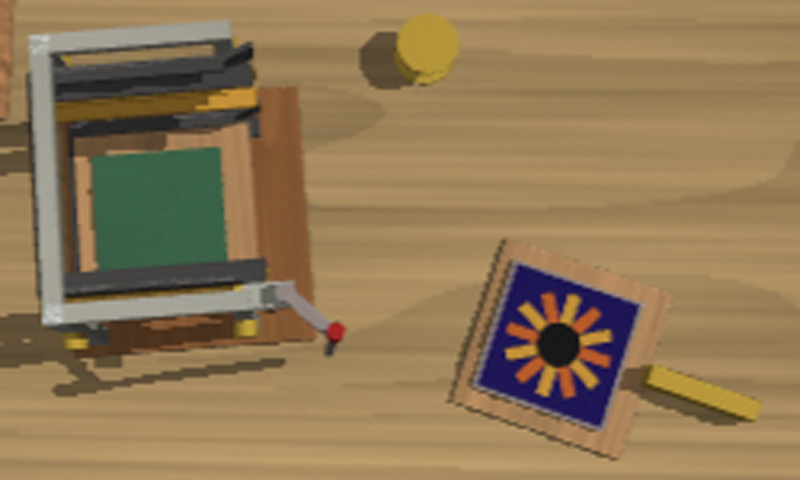

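View pics/sc.png

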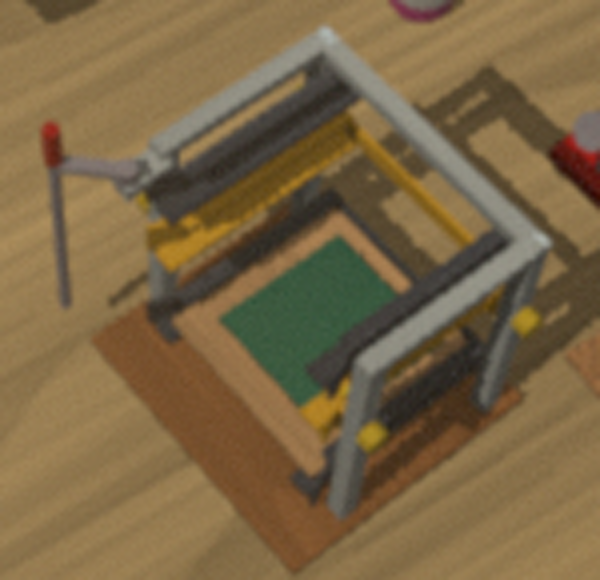

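Top crop: board corners at (508,238), (668,292), (618,460), (450,402), peg at (337,330), rack plate front corners at (298,88) and (315,340). Scene crop: peg at (50,128), yellow ledge front ends at (168,270) and (300,408). Next I fit poses to these.

```bash
cat > fit.py <<'E'
import numpy as np
from scipy.optimize import least_squares
T=np.array([[0.0177,0.992,-0.125,0.398],[-0.9996,0.0148,-0.0245,0.0463],[-0.0225,0.1254,0.9919,1.0866],[0,0,0,1]])
S=np.array([[0.5453,-0.7264,0.4183,1.0494],[0.8382,0.4715,-0.274,-0.2764],[0.0017,0.5001,0.866,1.2105],[0,0,0,1]])
K={'t':(T,392.944,254.85,184.446),'s':(S,481.867,260.612,189.306)}
crop={'t':(170,100,3.2),'s':(220,120,4.)}
def pix(c,u,v): x0,y0,k=crop[c]; return np.array([x0+(u+.5)/k-.5,y0+(v+.5)/k-.5])
def proj(c,p):
    M,f,cx,cy=K[c]; q=M[:3,:3].T@(np.asarray(p)-M[:3,3]); return np.array([cx+f*q[0]/-q[2],cy-f*q[1]/-q[2]])
def R2(a): return np.array([[np.cos(a),-np.sin(a)],[np.sin(a),np.cos(a)]])
def at(x,y,a,p): return np.r_[np.array([x,y])+R2(a)@np.array(p[:2]),p[2]]
E
python3 - <<'E'
from fit import *
bo=[(508,238,(.075,-.075)),(668,292,(-.075,-.075)),(618,460,(-.075,.075)),(450,402,(.075,.075))]
# board +x away from handle; world yaw approx: +x -> world +y
def rb(p): 
    r=[]
    for u,v,b in bo: r+=list(proj('t',at(*p,(*b,.006)))-pix('t',u,v))
    for u,v in [(758,418)]: pass
    return np.array(r)
s=least_squares(rb,[.35,-.25,1.3]); print('board',s.x,np.round(s.fun,2))
g=at(*s.x,(-.15,0,.014));print('grip',g, 'handle end px',[(proj('t',at(*s.x,(-.166,y,.028)))-[170,100])*3.2 for y in(-.009,.009)])
obs=[('t',298,88,lambda p:(-.105,-.1125,p[5])),('t',315,340,lambda p:(-.105,.1125,p[5])),
('s',92,340,lambda p:(-.105,.1125,p[5])),('s',297,572,lambda p:(-.105,-.1125,p[5])),('s',522,395,lambda p:(.105,-.1125,p[5])),
('t',337,330,lambda p:(-.092-.045*np.sin(p[3]),.094-.045*np.cos(p[3]),.259)),
('s',50,127,lambda p:(-.092-.045*np.sin(p[3]),.094-.045*np.cos(p[3]),.259)),
('s',168,270,lambda p:(p[6],.060,p[4])),('s',300,408,lambda p:(p[6],-.060,p[4])),('s',325,435,lambda p:(p[6],-.078,p[4])),('t',258,108,lambda p:(p[6],-.060,p[4]))]
def rr(p):
    return np.concatenate([proj(c,at(p[0],p[1],p[2],f(p)))-pix(c,u,v) for c,u,v,f in obs]+[[ (p[5]-.008)*200]])
s=least_squares(rr,[.5,.2,1.57,2.4,.11,.008,-.08],loss='soft_l1'); p=s.x
print('rack',np.round(p,4));print(np.round(rr(p)[:-1].reshape(-1,2),2).tolist())
print('mouth',at(*p[:3],(p[6],0,p[4])),'home',at(*p[:3],(p[6]+.085,0,p[4])),'homegrip',at(*p[:3],(p[6]+.085-.15,0,p[4]+.014)))
print('pivot',at(*p[:3],(-.092,.094,.242)),'peg',at(*p[:3],obs[5][3](p)))
for q in(0,):print('closed peg',at(*p[:3],(-.092,.094-.045,.242)))
E
```

```text
board [ 0.47245031 -0.17472199  1.251892  ] [-1.17 -0.33  0.99  0.46  0.25  0.05 -0.08 -0.21]
grip [ 0.42542137 -0.31715892  0.014     ] handle end px [array([759.88439979, 399.86462598]), array([753.6516956 , 420.46265181])]
rack [ 0.5819  0.1509  1.6622  2.5452  0.1261  0.0037 -0.0716]
[[-1.05, -1.86], [-0.18, -1.48], [0.06, -0.47], [0.02, 0.13], [1.15, 0.54], [0.72, 0.97], [-1.53, -0.41], [2.09, 1.71], [-1.09, -0.19], [-2.66, -1.83], [-0.52, -0.16]]
mouth [0.58845929 0.0796341  0.12612555] home [0.58069846 0.16427906 0.12612555] homegrip [0.59439404 0.0149056  0.14012555]
pivot [0.49671836 0.0506949  0.242     ] peg [0.46195087 0.02212531 0.259     ]
closed peg [0.54153039 0.05480358 0.242     ]
```

Request:
carry_out([
  {"travel":[1,0.9,0],"delta_rot":[0,0,0.967],"fingers":-1},
  {"travel":[1,0.9,0],"delta_rot":[0,0,0.967],"fingers":-1},
  {"travel":[1,0.9,0],"delta_rot":[0,0,0.967],"fingers":-1},
  {"travel":[1,0.9,0],"delta_rot":[0,0,0.967],"fingers":-1},
  {"travel":[1,0.9,0],"delta_rot":[0,0,0.967],"fingers":-1},
], squeeze=100)

```text
clock: 0.72
tcp_pos: [0.2871, -0.4383, 0.2309]
orientation: [-0.0, 0.927, 0.376, 0.0]
wrist_force: [0.6, -0.2, -0.1]
finger_gap: 0.0848
grip_force: 0.0
```

Request:
carry_out([
  {"travel":[1,0.9,0],"delta_rot":[0,0,0.967],"fingers":-1},
  {"travel":[1,0.9,0],"delta_rot":[0,0,0.967],"fingers":-1},
  {"travel":[1,0.9,0],"delta_rot":[0,0,0.967],"fingers":-1},
  {"travel":[1,0.9,0],"delta_rot":[0,0,0.967],"fingers":-1},
  {"travel":[1,0.9,0],"delta_rot":[0,0,0.967],"fingers":-1},
])

```text
clock: 1.35
tcp_pos: [0.4121, -0.3258, 0.2309]
orientation: [-0.0, 0.81, 0.587, -0.0]
wrist_force: [-1.0, -0.3, 0.2]
finger_gap: 0.0859
grip_force: 0.0
```

Request:
carry_out([
  {"travel":[0,0,0],"delta_rot":[0,0,0],"fingers":-1},
  {"travel":[0,0,0],"delta_rot":[0,0,0],"fingers":-1},
])

```text
clock: 1.6
tcp_pos: [0.4113, -0.3269, 0.231]
orientation: [-0.0, 0.811, 0.586, -0.0]
wrist_force: [0.7, 0.2, 0.4]
finger_gap: 0.0849
grip_force: 0.0
```

```bash
cat >> fit.py <<'E'
from scipy.spatial.transform import Rotation as Ro
def toolM(s):
    M=np.eye(4);w,x,y,z=s['orientation'];M[:3,:3]=Ro.from_quat([x,y,z,w]).as_matrix();M[:3,3]=s['tcp_pos'];return M
def wrist(env,name,k=1.5625):
    import cv2
    s=env.get_state();c=env.read_camera('wrist');M=toolM(s)@np.array(c['hand_eye'])
    K[name]=(M,c['fx'],c['cx'],c['cy']);crop[name]=(0,0,k)
    np.savez(name,M=M,f=c['fx'],cx=c['cx'],cy=c['cy'])
    cv2.imwrite(f'{name}_raw.png',c['color'][:,:,::-1])
    cv2.imwrite(f'pics/{name}.png',cv2.resize(c['color'][:,:,::-1],None,fx=k,fy=k,interpolation=cv2.INTER_CUBIC))
    return s,c
def load(name,k=1.5625):
    d=np.load(name+'.npz');K[name]=(d['M'],float(d['f']),float(d['cx']),float(d['cy']));crop[name]=(0,0,k)
E
python3 - <<'E'
from workcell import env
from fit import *
s,c=wrist(env,'w1'); print(s['clock'],s['tcp_pos'],s['orientation'],s['joint_pos'],[k for k in c]); print(np.round(K['w1'][0],4))
E
```

```text
1.6 [ 0.41126286 -0.32686201  0.23099087] [-2.83876294e-04  8.10561101e-01  5.85653977e-01 -2.02420963e-04] [-8.24233766e-01  2.17398612e-01 -8.23705019e-02  1.27163964e+00
 -3.33427351e-04  1.06598562e+00] ['color', 'fx', 'fy', 'cx', 'cy', 'hand_eye']
[[ 9.493e-01  3.007e-01  9.150e-02  4.341e-01]
 [-3.143e-01  9.086e-01  2.752e-01 -2.568e-01]
 [-3.000e-04 -2.900e-01  9.570e-01  3.729e-01]
 [ 0.000e+00  0.000e+00  0.000e+00  1.000e+00]]
```

View pics/w1.png

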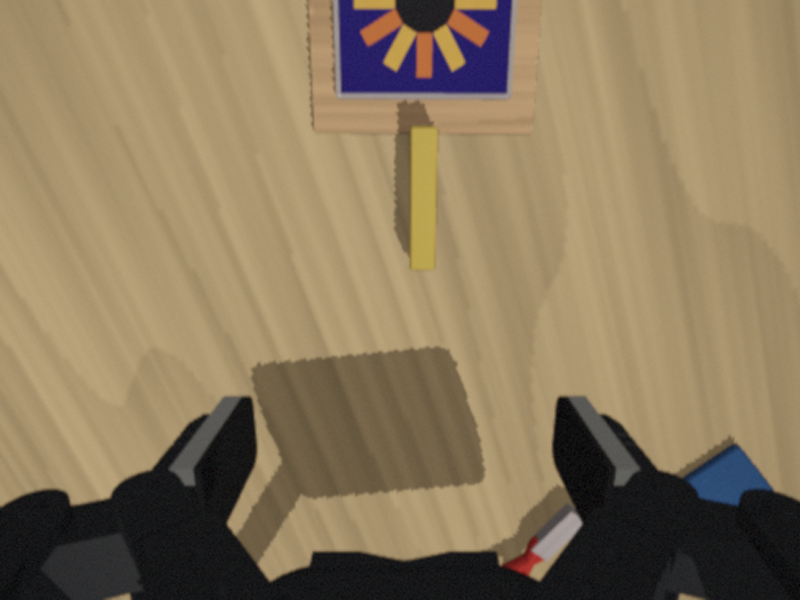

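The wrist view shows the handle straight ahead: rear end (411,269)–(435,269), front end (412,126)–(437,126), and the board's rear corners at (315,131) and (533,133).

```bash
python3 - <<'E'
from fit import *
load('w1')
ob=[(411,269,(-.166,.009,.028)),(435,269,(-.166,-.009,.028)),(412,126,(-.075,.009,.028)),(437,126,(-.075,-.009,.028)),(315,131,(-.075,.075,.006)),(533,133,(-.075,-.075,.006))]
r=lambda p:np.concatenate([proj('w1',at(*p,b))-pix('w1',u,v) for u,v,b in ob])
s=least_squares(r,[.47,-.175,1.25]);print(s.x,np.round(s.fun,2))
g=at(*s.x,(-.15,0,.014));print('grip',g,'shift',(g-[.41126,-.32686,.23099])/.025)
# tool y angle
w,x,y,z=-2.8e-4,.81056,.58565,-2e-4
ty=Ro.from_quat([x,y,z,w]).as_matrix()[:,1];a=np.arctan2(ty[1],ty[0]);print('turn',((s.x[2]+np.pi/2-a+np.pi/2)%np.pi-np.pi/2)/.1)
E
```

```text
[ 0.47562207 -0.17488152  1.24546499] [-0.81 -0.83  0.44 -0.74 -0.65  1.69  1.31  1.8  -0.69 -0.87  0.35 -1.32]
grip [ 0.42767866 -0.31701325  0.014     ] shift [ 0.65674627  0.39386994 -8.6796    ]
turn -0.05903226840778153
```

Request:
carry_out([
  {"travel":[0.65,0.4,-0.8],"delta_rot":[0,0,-0.06],"fingers":-1},
  {"travel":[0,0,-1],"delta_rot":[0,0,0],"fingers":-1},
  {"travel":[0,0,-1],"delta_rot":[0,0,0],"fingers":-1},
  {"travel":[0,0,-1],"delta_rot":[0,0,0],"fingers":-1},
  {"travel":[0,0,-1],"delta_rot":[0,0,0],"fingers":-1},
])

```text
clock: 2.28
tcp_pos: [0.427, -0.3178, 0.1105]
orientation: [0.0, 0.813, 0.582, -0.0]
wrist_force: [-0.0, -0.9, -0.6]
finger_gap: 0.0855
grip_force: 0.0
```

Request:
carry_out([
  {"travel":[0,0,-1],"delta_rot":[0,0,0],"fingers":-1},
  {"travel":[0,0,-1],"delta_rot":[0,0,0],"fingers":-1},
  {"travel":[0,0,-1],"delta_rot":[0,0,0],"fingers":-1},
  {"travel":[0,0,-0.7],"delta_rot":[0,0,0],"fingers":-1},
  {"travel":[0,0,-0.5],"delta_rot":[0,0,0],"fingers":-1},
])

```text
clock: 2.9
tcp_pos: [0.4269, -0.3174, 0.0054]
orientation: [-0.0, 0.813, 0.583, -0.0]
wrist_force: [0.5, 0.8, 0.1]
finger_gap: 0.0853
grip_force: 0.0
```

Request:
carry_out([
  {"travel":[0,0,0],"delta_rot":[0,0,0],"fingers":-0.3},
  {"travel":[0,0,0],"delta_rot":[0,0,0],"fingers":0.2},
  {"travel":[0,0,0],"delta_rot":[0,0,0],"fingers":1},
  {"travel":[0,0,0],"delta_rot":[0,0,0],"fingers":1},
  {"travel":[0,0,0],"delta_rot":[0,0,0],"fingers":1},
])

```text
clock: 3.52
tcp_pos: [0.4283, -0.3174, 0.0074]
orientation: [0.001, 0.812, 0.584, 0.0]
wrist_force: [-0.7, 0.5, 5.3]
finger_gap: 0.0159
grip_force: 98.6
```

Request:
carry_out([
  {"travel":[0,0,0],"delta_rot":[0,0,0],"fingers":1},
  {"travel":[0,0,0],"delta_rot":[0,0,0],"fingers":1},
])

```text
clock: 3.78
tcp_pos: [0.4283, -0.3174, 0.0074]
orientation: [0.001, 0.812, 0.584, 0.0]
wrist_force: [-0.8, 1.1, 6.4]
finger_gap: 0.0161
grip_force: 98.5
```

Request:
carry_out([
  {"travel":[0,0,0.4],"delta_rot":[0,0,0],"fingers":1},
  {"travel":[0,0,0.8],"delta_rot":[0,0,0],"fingers":1},
  {"travel":[0,0,1],"delta_rot":[0,0,0],"fingers":1},
  {"travel":[0,0,1],"delta_rot":[0,0,0],"fingers":1},
  {"travel":[0.5,0.3,1],"delta_rot":[0,0,0.4],"fingers":1},
])

```text
clock: 4.4
tcp_pos: [0.4397, -0.3095, 0.1124]
orientation: [-0.0, 0.8, 0.599, -0.0]
wrist_force: [0.7, -0.6, -2.2]
finger_gap: 0.0162
grip_force: 97.8
```

Request:
carry_out([
  {"travel":[0.8,0.5,0.8],"delta_rot":[0,0,0.5],"fingers":1},
  {"travel":[0.8,0.5,0.4],"delta_rot":[0,0,0.5],"fingers":1},
  {"travel":[0.8,0.5,0],"delta_rot":[0,0,0.5],"fingers":1},
  {"travel":[0.8,0.5,0],"delta_rot":[0,0,0.5],"fingers":1},
  {"travel":[0.8,0.5,0],"delta_rot":[0,0,0.5],"fingers":1},
])

```text
clock: 5.03
tcp_pos: [0.5409, -0.2463, 0.1415]
orientation: [-0.0, 0.719, 0.695, -0.0]
wrist_force: [-0.4, -0.4, -3.3]
finger_gap: 0.0155
grip_force: 97.7
```

Request:
carry_out([
  {"travel":[0.8,0.6,0],"delta_rot":[0,0,0.5],"fingers":1},
  {"travel":[0.8,0.6,0],"delta_rot":[0,0,0.4],"fingers":1},
  {"travel":[0.8,0.6,0],"delta_rot":[0,0,0.3],"fingers":1},
  {"travel":[0.5,0.3,0],"delta_rot":[0,0,0.07],"fingers":1},
  {"travel":[0,0,0],"delta_rot":[0,0,0],"fingers":1},
])

```text
clock: 5.65
tcp_pos: [0.6134, -0.1938, 0.1411]
orientation: [-0.0, 0.673, 0.739, -0.0]
wrist_force: [-0.7, -0.8, -2.2]
finger_gap: 0.0159
grip_force: 97.8
```

```bash
python3 - <<'E'
from workcell import env
from fit import *
import cv2
s,c=wrist(env,'w2'); print(s['clock'],s['tcp_pos'],s['orientation'],s['wrist_force'],s['ft_torque'])
c=env.read_camera('scene')['color'][:,:,::-1]; cv2.imwrite('s2_raw.png',c)
cv2.imwrite('pics/s2.png',cv2.resize(c[120:285,160:370],None,fx=3.6,fy=3.6,interpolation=cv2.INTER_CUBIC))
E
```

```text
5.65 [ 0.61338021 -0.19382943  0.14105845] [-3.32332315e-05  6.73394179e-01  7.39283611e-01 -1.44303543e-04] [-0.70849571 -0.75020241 -2.15675019] [-0.28284066 -0.03047785  0.03313574]
```

View pics/w2.png

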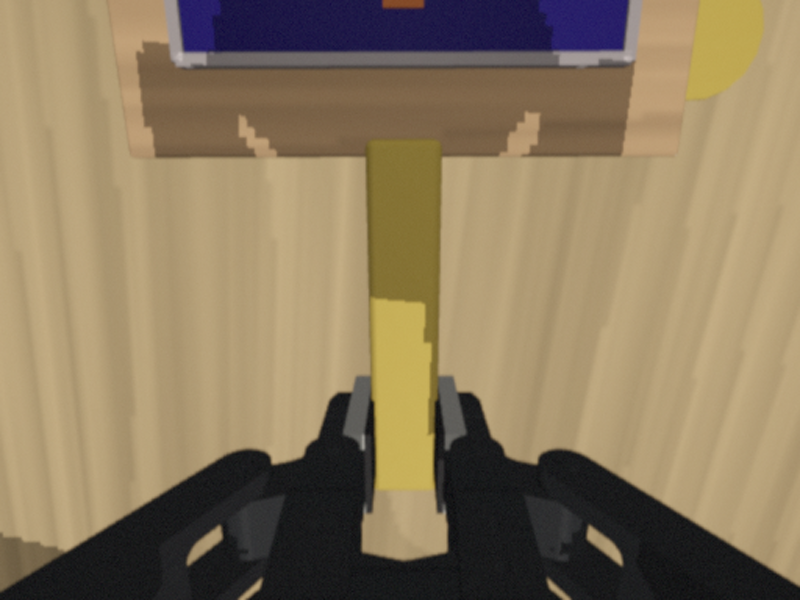

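View pics/s2.png

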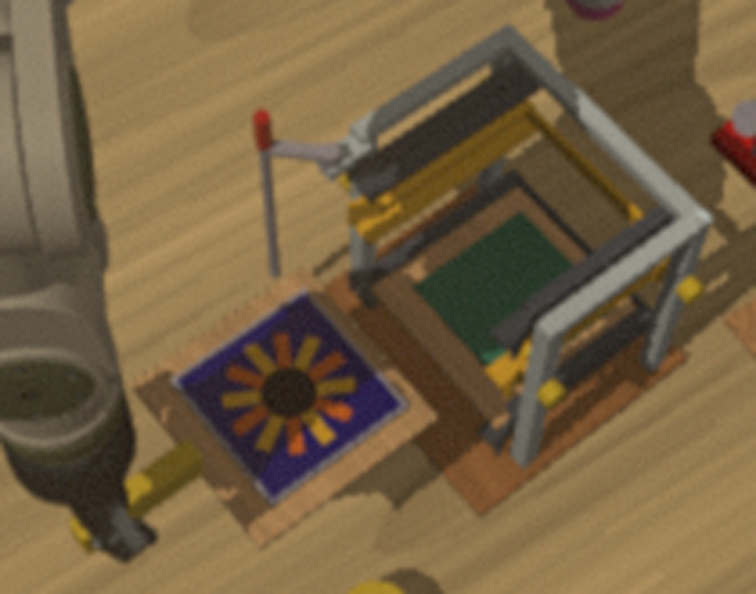

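The board is held level in front of the rack. In w2 its rear corners are at (131,157) and (678,157) and the handle's front end at (367,141)–(442,141). In s2 the board's front corners are at (308,278) and (438,412). I refine the rack fit using the dark rails as height rulers, and check the board's pose in the hand.

```bash
python3 - <<'E'
from fit import *
load('w2')
ob=[(367,141,(-.075,.009,.028)),(442,141,(-.075,-.009,.028)),(131,157,(-.075,.075,.006)),(678,157,(-.075,-.075,.006)),(172,66,(-.055,.055,.011)),(634,66,(-.055,-.055,.011)),(372,489,(-.166,.009,.028)),(434,489,(-.166,-.009,.028))]
def P(p,b): return p[:3]+Ro.from_euler('ZYX',p[3:]).apply(b)
r=lambda p:np.concatenate([proj('w2',P(p,np.array(b)))-pix('w2',u,v) for u,v,b in ob])
s=least_squares(r,[.6,-.04,.134,1.66,0,0]);print('board',np.round(s.x,4),np.round(s.fun,1))
b=s.x
crop['s2']=(160,120,3.6);K['s2']=K['s']
for x,y in((.075,.075),(.075,-.075),(-.075,-.075),(-.075,.075)):print(np.round((proj('s2',P(b,np.array([x,y,.006])))-[160,120]+.5)*3.6-.5))
print('seen (308,278) (438,412) (262,545) (138,385)')
pk=lambda p:(-.092-.045*np.sin(p[3]),.094-.045*np.cos(p[3]),.259)
obs=[('t',298,88,lambda p:(-.105,-.1125,p[5])),('t',315,340,lambda p:(-.105,.1125,p[5])),
('s',92,340,lambda p:(-.105,.1125,p[5])),('s',297,572,lambda p:(-.105,-.1125,p[5])),('s',522,395,lambda p:(.105,-.1125,p[5])),
('t',337,330,pk),('s',50,127,pk)]
for z,l in ((.188,[('s',172,217,.06),('s',310,372,-.06),('s',330,388,-.078),]),(.03,[('s',172,338,.06),('s',295,481,-.06),('s',316,503,-.078)]),(None,[('s',168,270,.06),('s',300,408,-.06),('s',325,435,-.078),('t',258,108,-.06)])):
    for c,u,v,y in l: obs.append((c,u,v,lambda p,y=y,z=z:(p[6],y,p[4] if z is None else z)))
D=lambda p,c:np.r_[p[7:9],0] if c=='t' else np.r_[p[9:11],0]
def rr(p):
    return np.concatenate([proj(c,at(p[0],p[1],p[2],f(p))+D(p,c))-pix(c,u,v) for c,u,v,f in obs]+[[(p[5]-.008)*200],p[7:]/.002])
s=least_squares(rr,[.58,.15,1.66,2.5,.12,.008,-.08,0,0,0,0],loss='soft_l1'); p=s.x
print('rack',np.round(p,4));print(np.round(rr(p)[:2*len(obs)].reshape(-1,2),1).tolist())
print('mouth',at(*p[:3],(p[6],0,p[4])),'pivot',at(*p[:3],(-.092,.094,.242)),'peg',at(*p[:3],pk(p)))
E
```

```text
board [ 5.990e-01 -4.440e-02  1.330e-01  1.663e+00  1.150e-02 -5.000e-04] [-1.8  3.9  0.8  4.  -3.7 -5.1  2.9 -4.8  6.9 -1.  -5.7 -0.8 -0.6  1.3
  1.3  1.3]
[306. 263.]
[441. 414.]
[263. 543.]
[132. 380.]
seen (308,278) (438,412) (262,545) (138,385)
rack [ 5.8310e-01  1.5020e-01  1.6648e+00  2.5953e+00  1.2980e-01  7.2000e-03
 -7.0900e-02 -1.7000e-03 -3.0000e-04  1.7000e-03  3.0000e-04]
[[-0.8, -2.1], [0.3, -1.5], [0.4, -0.1], [0.7, 0.6], [1.9, 0.7], [0.5, 1.7], [-0.8, -0.1], [2.0, 3.3], [-1.1, -1.8], [-1.2, -0.5], [1.5, 2.9], [-1.3, -1.8], [-2.1, -2.4], [2.8, 1.8], [-0.2, -0.0], [-1.7, -1.7], [-0.5, -0.4]]
mouth [0.58972076 0.07959352 0.12983048] pivot [0.49811756 0.04974698 0.242     ] peg [0.46203168 0.02286186 0.259     ]
```

Request:
carry_out([
  {"travel":[0.08,0,0.24],"delta_rot":[0,0,0.02],"fingers":1},
  {"travel":[-0.06,0.6,0],"delta_rot":[0,0,0],"fingers":1},
  {"travel":[-0.06,0.6,0],"delta_rot":[0,0,0],"fingers":1},
  {"travel":[-0.06,0.6,0],"delta_rot":[0,0,0],"fingers":1},
  {"travel":[-0.05,0.6,0],"delta_rot":[0,0,0],"fingers":1},
])

```text
clock: 6.38
tcp_pos: [0.6088, -0.1329, 0.1474]
orientation: [-0.0, 0.673, 0.74, 0.0]
wrist_force: [0.3, -0.2, -1.9]
finger_gap: 0.016
grip_force: 97.8
```

Request:
carry_out([
  {"travel":[0,0,0],"delta_rot":[0,0,0],"fingers":1},
  {"travel":[0,0,-0.12],"delta_rot":[0,0,0],"fingers":1},
])

```text
clock: 6.62
tcp_pos: [0.6094, -0.1344, 0.1445]
orientation: [0.001, 0.673, 0.74, 0.0]
wrist_force: [0.5, -0.4, -1.8]
finger_gap: 0.0158
grip_force: 97.8
```

Request:
carry_out([
  {"travel":[0,0,-0.08],"delta_rot":[0,0,0],"fingers":1},
  {"travel":[0,0,0],"delta_rot":[0,0,0],"fingers":1},
])

```text
clock: 6.88
tcp_pos: [0.6088, -0.1348, 0.1418]
orientation: [-0.0, 0.673, 0.739, -0.0]
wrist_force: [0.6, -1.0, -2.5]
finger_gap: 0.0159
grip_force: 97.8
```

Request:
carry_out([
  {"travel":[0,0.1,-0.06],"delta_rot":[0,0,0],"fingers":1},
  {"travel":[0,0,0],"delta_rot":[0,0,0],"fingers":1},
])

```text
clock: 7.12
tcp_pos: [0.6089, -0.1318, 0.1406]
orientation: [-0.0, 0.673, 0.74, 0.0]
wrist_force: [1.6, -0.3, -2.0]
finger_gap: 0.0157
grip_force: 97.8
```

Request:
carry_out([
  {"travel":[0,0,-0.06],"delta_rot":[0,0,0],"fingers":1},
  {"travel":[0,0,0],"delta_rot":[0,0,0],"fingers":1},
])

```text
clock: 7.38
tcp_pos: [0.609, -0.1319, 0.1392]
orientation: [-0.0, 0.673, 0.74, -0.0]
wrist_force: [0.2, 0.5, -1.9]
finger_gap: 0.0159
grip_force: 97.8
```

Request:
carry_out([
  {"travel":[0,0,-0.06],"delta_rot":[0,0,0],"fingers":1},
  {"travel":[0,0,0],"delta_rot":[0,0,0],"fingers":1},
])

```text
clock: 7.62
tcp_pos: [0.6091, -0.1319, 0.1377]
orientation: [0.0, 0.673, 0.74, 0.0]
wrist_force: [-0.1, 0.8, -2.3]
finger_gap: 0.0161
grip_force: 97.9
```

Request:
carry_out([
  {"travel":[0,0,-0.06],"delta_rot":[0,0,0],"fingers":1},
  {"travel":[0,0,0],"delta_rot":[0,0,0],"fingers":1},
])

```text
clock: 7.88
tcp_pos: [0.6092, -0.132, 0.1365]
orientation: [0.0, 0.673, 0.74, 0.0]
wrist_force: [0.3, -1.1, -0.9]
finger_gap: 0.016
grip_force: 98.1
```

Request:
carry_out([
  {"travel":[0,0,-0.06],"delta_rot":[0,0,0],"fingers":1},
  {"travel":[0,0,0],"delta_rot":[0,0,0],"fingers":1},
])

```text
clock: 8.12
tcp_pos: [0.6092, -0.132, 0.1351]
orientation: [0.0, 0.673, 0.74, 0.0]
wrist_force: [-0.1, -2.1, 1.4]
finger_gap: 0.0159
grip_force: 98.3
```

```bash
python3 - <<'E'
from workcell import env
s=env.get_state();print(s['ft_torque'],s['wrist_force'],s['joint_pos'])
E
```

```text
[ 0.06967722  0.08243386 -0.00093543] [-0.08559744 -2.1263036   1.37895713] [-3.42181070e-01  4.46790152e-01  4.50889822e-03  1.12785779e+00
  1.38394220e-04  1.13473758e+00]
```

Request:
carry_out([
  {"travel":[0,0,0.14],"delta_rot":[0,0,0],"fingers":1},
  {"travel":[-0.03,0.4,0],"delta_rot":[0,0,0],"fingers":1},
  {"travel":[-0.04,0.4,0],"delta_rot":[0,0,0],"fingers":1},
  {"travel":[-0.04,0.4,0],"delta_rot":[0,0,0],"fingers":1},
])

```text
clock: 8.62
tcp_pos: [0.6059, -0.1007, 0.138]
orientation: [-0.0, 0.673, 0.74, -0.0]
wrist_force: [-0.3, 1.4, -2.4]
finger_gap: 0.0158
grip_force: 97.8
```

Request:
carry_out([
  {"travel":[-0.04,0.4,0],"delta_rot":[0,0,0],"fingers":1},
  {"travel":[-0.04,0.4,0],"delta_rot":[0,0,0],"fingers":1},
  {"travel":[-0.04,0.4,0],"delta_rot":[0,0,0],"fingers":1},
])

```text
clock: 9.0
tcp_pos: [0.6032, -0.0711, 0.1383]
orientation: [0.0, 0.673, 0.74, 0.0]
wrist_force: [0.2, 1.2, -1.9]
finger_gap: 0.0159
grip_force: 97.8
```

No contact so far, so I continue.

Request:
carry_out([
  {"travel":[-0.04,0.4,0],"delta_rot":[0,0,0],"fingers":1},
  {"travel":[-0.04,0.4,0],"delta_rot":[0,0,0],"fingers":1},
  {"travel":[-0.04,0.4,0],"delta_rot":[0,0,0],"fingers":1},
])

```text
clock: 9.38
tcp_pos: [0.6002, -0.0412, 0.1383]
orientation: [0.0, 0.673, 0.74, 0.0]
wrist_force: [-0.5, -0.2, -1.6]
finger_gap: 0.016
grip_force: 97.8
```

Request:
carry_out([
  {"travel":[-0.03,0.3,0],"delta_rot":[0,0,0],"fingers":1},
  {"travel":[-0.03,0.3,0],"delta_rot":[0,0,0],"fingers":1},
  {"travel":[-0.03,0.3,0],"delta_rot":[0,0,0],"fingers":1},
])

```text
clock: 9.75
tcp_pos: [0.598, -0.019, 0.1383]
orientation: [0.0, 0.673, 0.739, 0.0]
wrist_force: [0.1, 0.5, -2.2]
finger_gap: 0.0156
grip_force: 97.8
```

Request:
carry_out([
  {"travel":[-0.03,0.3,0],"delta_rot":[0,0,0],"fingers":1},
  {"travel":[-0.03,0.3,0],"delta_rot":[0,0,0],"fingers":1},
  {"travel":[-0.03,0.3,-0.06],"delta_rot":[0,0,0],"fingers":1},
])

```text
clock: 10.12
tcp_pos: [0.5959, 0.0035, 0.1369]
orientation: [0.0, 0.673, 0.74, 0.0]
wrist_force: [0.7, -0.6, -1.3]
finger_gap: 0.0159
grip_force: 98.0
```

Request:
carry_out([
  {"travel":[-0.01,0.12,-0.04],"delta_rot":[0,0,0],"fingers":1},
  {"travel":[-0.01,0.1,0],"delta_rot":[0,0,0],"fingers":1},
])

```text
clock: 10.38
tcp_pos: [0.596, 0.0081, 0.1367]
orientation: [0.001, 0.673, 0.739, 0.0]
wrist_force: [0.0, -3.6, 3.6]
finger_gap: 0.0161
grip_force: 98.7
```

Request:
carry_out([
  {"travel":[-0.01,0.1,0],"delta_rot":[0,0,0],"fingers":1},
  {"travel":[-0.01,0.08,0],"delta_rot":[0,0,0],"fingers":1},
])

```text
clock: 10.62
tcp_pos: [0.5955, 0.0126, 0.1365]
orientation: [0.001, 0.673, 0.739, 0.0]
wrist_force: [0.0, -5.4, 6.2]
finger_gap: 0.0157
grip_force: 98.9
```

Request:
carry_out([
  {"travel":[0,0.08,0.03],"delta_rot":[0,0,0],"fingers":1},
  {"travel":[-0.01,0.08,0],"delta_rot":[0,0,0],"fingers":1},
])

```text
clock: 10.88
tcp_pos: [0.5949, 0.0159, 0.1368]
orientation: [0.001, 0.673, 0.739, -0.001]
wrist_force: [0.2, -11.7, 3.7]
finger_gap: 0.016
grip_force: 98.7
```

Request:
carry_out([
  {"travel":[0,0.08,0],"delta_rot":[0,0,0],"fingers":1},
  {"travel":[-0.01,0.08,0],"delta_rot":[0,0,0],"fingers":1},
])

```text
clock: 11.12
tcp_pos: [0.5942, 0.0161, 0.1368]
orientation: [0.003, 0.674, 0.738, -0.004]
wrist_force: [-1.8, -24.2, 5.4]
finger_gap: 0.0161
grip_force: 98.8
```

Request:
carry_out([
  {"travel":[0,-0.1,-0.06],"delta_rot":[0,0,0],"fingers":1},
  {"travel":[0,0,0],"delta_rot":[0,0,0],"fingers":0.4},
  {"travel":[0,0,0],"delta_rot":[0,0,0],"fingers":-0.3},
  {"travel":[0,0,0],"delta_rot":[0,0,0],"fingers":-0.5},
  {"travel":[0,0,0],"delta_rot":[0,0,0],"fingers":-0.5},
])

```text
clock: 11.75
tcp_pos: [0.594, 0.0192, 0.1346]
orientation: [-0.0, 0.673, 0.74, -0.0]
wrist_force: [1.0, 0.6, -0.1]
finger_gap: 0.0642
grip_force: 0.0
```

Request:
carry_out([
  {"travel":[0,0,0.5],"delta_rot":[0,0,0],"fingers":-0.5},
  {"travel":[0,0,1],"delta_rot":[0,0,0],"fingers":-0.5},
  {"travel":[0,0,1],"delta_rot":[0,0,0],"fingers":-0.5},
  {"travel":[0,0,1],"delta_rot":[0,0,0],"fingers":-0.5},
  {"travel":[0,-0.5,1],"delta_rot":[0,0,0],"fingers":-0.5},
])

```text
clock: 12.38
tcp_pos: [0.5944, 0.0067, 0.2495]
orientation: [0.0, 0.673, 0.74, 0.0]
wrist_force: [0.4, -0.1, -0.5]
finger_gap: 0.0635
grip_force: 0.0
```

Request:
carry_out([
  {"travel":[0,-0.8,1],"delta_rot":[0,0,0],"fingers":-0.5},
  {"travel":[0,-0.8,1],"delta_rot":[0,0,0],"fingers":-0.5},
  {"travel":[0,-0.8,0.3],"delta_rot":[0,0,0],"fingers":-0.5},
  {"travel":[0,0,0],"delta_rot":[0,0,0],"fingers":-0.5},
])

```text
clock: 12.88
tcp_pos: [0.5946, -0.0553, 0.3055]
orientation: [0.001, 0.674, 0.739, 0.0]
wrist_force: [0.2, 0.7, -0.5]
finger_gap: 0.0642
grip_force: 0.0
```

```bash
python3 - <<'E'
from workcell import env
from fit import *
import cv2
s,c=wrist(env,'w3'); print(s['clock'],s['tcp_pos'],s['orientation'],s['joint_pos'])
c=env.read_camera('scene')['color'][:,:,::-1]; cv2.imwrite('s3_raw.png',c)
E
```

```text
12.875 [ 0.59456032 -0.05525062  0.30546033] [5.11080518e-04 6.73867294e-01 7.38852164e-01 2.97504193e-04] [-2.27049666e-01  3.52058742e-01  2.80701082e-01  1.49825607e+00
  1.74787474e-05  1.25181180e+00]
```

View pics/w3.png

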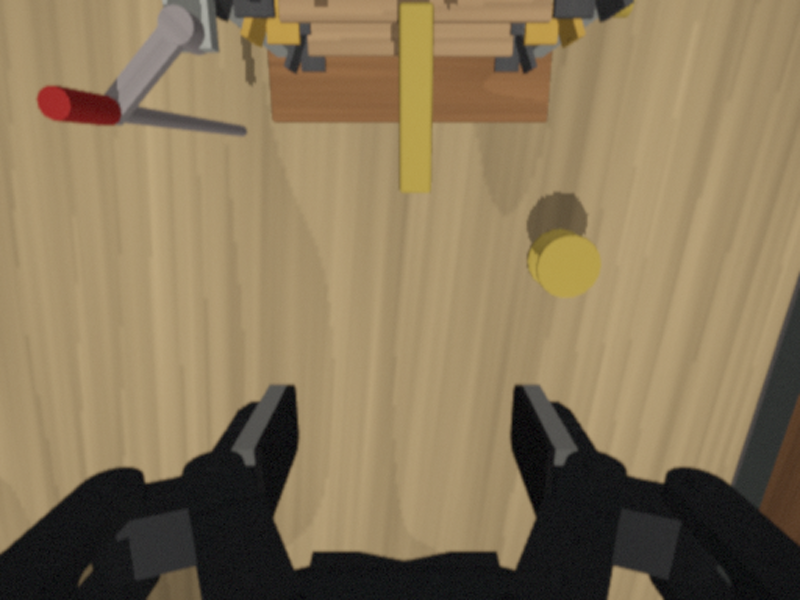

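The board sits centred on the yellow rails, its rear edge just inside the mouth. The red peg top is at (57,104) and the pivot at about (178,25). I locate the peg.

```bash
python3 - <<'E'
from fit import *
load('w3')
def ray(c,u,v,z):
    M,f,cx,cy=K[c];p=pix(c,u,v);d=M[:3,:3]@np.array([(p[0]-cx)/f,-(p[1]-cy)/f,-1]);t=(z-M[2,3])/d[2];return M[:3,3]+t*d
pg=ray('w3',57,104,.259);print('peg',pg)
print('peg base',ray('w3',112,108,.225));
for z in(.225,.232):print('pivot',z,ray('w3',178,25,z))
print('handle end mid (board -166)',ray('w3',416,191,.127+.028),'front')
# rack from w3 plate front corners z=.007
a,b=ray('w3',272,122,.007),ray('w3',548,122,.007);print('plate corners',a,b,np.hypot(*(a-b)[:2]))
E
```

```text
peg [0.4665235  0.02387499 0.259     ]
peg base [0.46693462 0.0253967  0.225     ]
pivot 0.225 [0.4949078  0.05841309 0.225     ]
pivot 0.232 [0.49781392 0.0571499  0.232     ]
handle end mid (board -166) [ 0.59600317 -0.00077133  0.155     ] front
plate corners [0.47808068 0.03353447 0.007     ] [0.70235458 0.05416546 0.007     ] 0.22522082580001196
```

Request:
carry_out([
  {"travel":[-0.9,0.5,0],"delta_rot":[0,0,0],"fingers":-0.9},
  {"travel":[-0.9,0.5,0],"delta_rot":[0,0,0],"fingers":-0.9},
  {"travel":[-0.9,0.5,0],"delta_rot":[0,0,0],"fingers":-0.9},
  {"travel":[-0.9,0.5,0],"delta_rot":[0,0,0],"fingers":-0.9},
  {"travel":[-0.9,0.5,0],"delta_rot":[0,0,0],"fingers":-0.9},
], squeeze=20)

```text
clock: 13.6
tcp_pos: [0.4803, 0.0099, 0.304]
orientation: [-0.001, 0.673, 0.74, -0.0]
wrist_force: [0.3, 0.1, 0.2]
finger_gap: 0.081
grip_force: 0.0
```

Request:
carry_out([
  {"travel":[-0.76,0.6,0],"delta_rot":[0,0,0],"fingers":-0.8},
  {"travel":[0,0,0],"delta_rot":[0,0,0],"fingers":-0.8},
  {"travel":[0,0,-1],"delta_rot":[0,0,0],"fingers":-0.8},
  {"travel":[0,0,-1],"delta_rot":[0,0,0],"fingers":-0.8},
  {"travel":[0,0,-0.78],"delta_rot":[0,0,0],"fingers":-0.8},
])

```text
clock: 14.22
tcp_pos: [0.4629, 0.0236, 0.2338]
orientation: [-0.001, 0.673, 0.74, -0.0]
wrist_force: [0.0, 0.2, 0.0]
finger_gap: 0.0768
grip_force: 0.0
```

Request:
carry_out([
  {"travel":[0,0,0],"delta_rot":[0,0,0],"fingers":0},
  {"travel":[0,0,0],"delta_rot":[0,0,0],"fingers":0.5},
  {"travel":[0,0,0],"delta_rot":[0,0,0],"fingers":1},
  {"travel":[0,0,0],"delta_rot":[0,0,0],"fingers":1},
  {"travel":[0,0,0],"delta_rot":[0,0,0],"fingers":1},
])

```text
clock: 14.85
tcp_pos: [0.4639, 0.0239, 0.2365]
orientation: [0.001, 0.673, 0.74, 0.001]
wrist_force: [3.1, 2.6, 1.9]
finger_gap: 0.0109
grip_force: 20.4
```

Request:
carry_out([
  {"travel":[0.33,-0.33,0],"delta_rot":[0,0,0],"fingers":1},
  {"travel":[0.4,-0.23,0],"delta_rot":[0,0,0],"fingers":1},
])

```text
clock: 15.1
tcp_pos: [0.4812, 0.0114, 0.2364]
orientation: [-0.001, 0.672, 0.74, 0.002]
wrist_force: [1.1, 9.9, 5.2]
finger_gap: 0.0114
grip_force: 20.6
```

Request:
carry_out([
  {"travel":[0.44,-0.12,0],"delta_rot":[0,0,0],"fingers":1},
  {"travel":[0.46,0,0],"delta_rot":[0,0,0],"fingers":1},
  {"travel":[0,0,0],"delta_rot":[0,0,0],"fingers":1},
])

```text
clock: 15.48
tcp_pos: [0.5036, 0.0075, 0.2363]
orientation: [-0.001, 0.673, 0.74, 0.001]
wrist_force: [-1.8, 4.0, 6.4]
finger_gap: 0.0114
grip_force: 20.7
```

Request:
carry_out([
  {"travel":[0.45,0.11,0.04],"delta_rot":[0,0,0],"fingers":1},
  {"travel":[0.4,0.22,0],"delta_rot":[0,0,0],"fingers":1},
  {"travel":[0,0,0],"delta_rot":[0,0,0],"fingers":1},
])

```text
clock: 15.85
tcp_pos: [0.5257, 0.0154, 0.2364]
orientation: [-0.0, 0.673, 0.74, 0.0]
wrist_force: [-1.1, 1.7, 1.7]
finger_gap: 0.0116
grip_force: 19.5
```

Request:
carry_out([
  {"travel":[0.34,0.32,0],"delta_rot":[0,0,0],"fingers":1},
  {"travel":[0.24,0.39,0],"delta_rot":[0,0,0],"fingers":1},
  {"travel":[0,0,0],"delta_rot":[0,0,0],"fingers":1},
])

```text
clock: 16.23
tcp_pos: [0.5405, 0.0336, 0.2365]
orientation: [0.0, 0.673, 0.74, 0.001]
wrist_force: [0.6, -0.3, 0.4]
finger_gap: 0.0001
grip_force: 0.0
```

Request:
carry_out([
  {"travel":[0.14,0.44,0],"delta_rot":[0,0,0],"fingers":1},
  {"travel":[0.02,0.3,0],"delta_rot":[0,0,0],"fingers":1},
  {"travel":[0,0,0],"delta_rot":[0,0,0],"fingers":1},
])

```text
clock: 16.6
tcp_pos: [0.5438, 0.0464, 0.2367]
orientation: [0.004, 0.674, 0.739, -0.004]
wrist_force: [-1.3, -19.5, 0.6]
finger_gap: -0.0
grip_force: 9.8
```

Request:
carry_out([
  {"travel":[0,-0.6,0],"delta_rot":[0,0,0],"fingers":1},
  {"travel":[0,-1,0.8],"delta_rot":[0,0,0],"fingers":1},
  {"travel":[0,-1,1],"delta_rot":[0,0,0],"fingers":1},
  {"travel":[0,-1,1],"delta_rot":[0,0,0],"fingers":1},
  {"travel":[0,0,0],"delta_rot":[0,0,0],"fingers":1},
])

```text
clock: 17.23
tcp_pos: [0.5448, -0.04, 0.3085]
orientation: [0.002, 0.674, 0.739, 0.002]
wrist_force: [-0.3, -0.4, -0.5]
finger_gap: -0.0001
grip_force: 0.0
```

```bash
python3 - <<'E'
from workcell import env
from fit import *
import cv2
s,c=wrist(env,'w4'); print(s['clock'],s['tcp_pos'],s['wrist_force'])
w=cv2.imread('w4_raw.png')
sc=env.read_camera('scene')['color'][:,:,::-1]
a=cv2.resize(w,(400,300),interpolation=cv2.INTER_AREA)
a=cv2.resize(w[0:250,:400],None,fx=1,fy=1)
b=cv2.resize(sc[120:265,220:370],None,fx=2.6,fy=2.6,interpolation=cv2.INTER_CUBIC)
H=max(a.shape[0],b.shape[0]);pad=lambda i:cv2.copyMakeBorder(i,0,H-i.shape[0],0,0,cv2.BORDER_CONSTANT)
m=np.hstack([pad(a),pad(b)]);print(m.shape);cv2.imwrite('pics/m4.png',m)
E
```

```text
17.225 [ 0.54477216 -0.04003872  0.30847491] [-0.26175155 -0.39953862 -0.54704911]
(377, 790, 3)
```

View pics/m4.png

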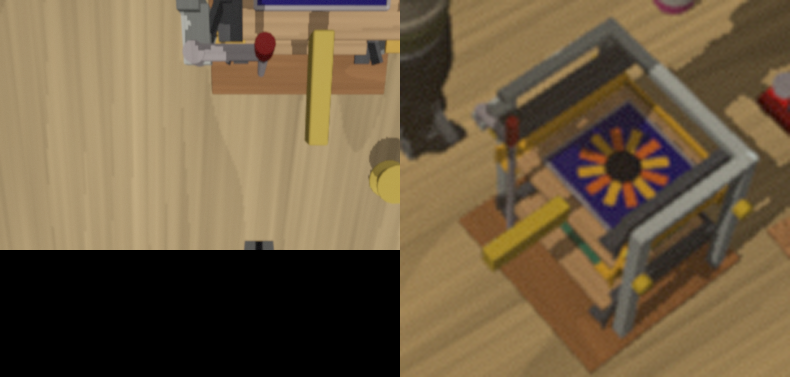

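The keeper now points straight across the front: peg at (264,46) and pivot at about (196,53) in the left part. I work out its angle.

```bash
python3 - <<'E'
from fit import *
load('w4',1.0)
def ray(c,u,v,z):
    M,f,cx,cy=K[c];p=pix(c,u,v);d=M[:3,:3]@np.array([(p[0]-cx)/f,-(p[1]-cy)/f,-1]);t=(z-M[2,3])/d[2];return M[:3,3]+t*d
pg=ray('w4',264,44,.259);print('peg',pg)
a,b=ray('w4',211,94,.007),ray('w4',385,94,.007);print(a,b)
y=-(b-a)[:2]/np.hypot(*(b-a)[:2]);x=np.array([y[1],-y[0]])
c=a[:2]+.105*x-.1125*y
for q in(0,.1,.2,.3,.5):
    P=c-.092*x+.094*y+.045*(-np.sin(q)*x-np.cos(q)*y);print(q,P,proj('w4',[*P,.259]))
# crank direction in the image
for u,v in((215,50),(250,50)):print(ray('w4',u,v,.225))
E
```

```text
peg [0.53822488 0.06179484 0.259     ]
[0.47703473 0.03355909 0.007     ] [0.7027677  0.05428342 0.007     ]
0 [0.53908027 0.0523101 ] [263.88731782  63.03862004]
0.1 [0.53926712 0.04781586] [263.44064372  71.81539911]
0.2 [0.53900437 0.04332542] [262.19493034  80.37918035]
0.3 [0.53829463 0.03888364] [260.1790227   88.65287014]
0.5 [0.53556696 0.03032267] [253.98045719 104.05132676]
[0.50770776 0.0604718  0.225     ]
[0.52990794 0.06252281 0.225     ]
```

```bash
python3 -c "
from workcell import env
print(env.hand_in())"
```

```text
the job is handed in; nothing more can be done
None
```

I slid the board onto the yellow rails until it met the back stop, pushed the keeper closed to its stop, backed the arm clear, and handed the job in at about 17 s. The peg slipped out of the fingers partway, so I finished the swing by pushing it with the shut fingers; the hand-in returned no verdict.

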